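Clear broken glass off the stopper hopper's lid and hold the lid open

ROBOT

A 6-joint arm with a two-finger parallel gripper is mounted at the origin on the work surface. World frame = base frame: x ahead of the robot, y to its left, z up, the work surface at z = 0. Lengths are in mm, angles in rad, forces in N, time in s.
With the tool pointing down it reaches from about 150 to 775 mm from the base axis. Payload 6.1 kg.
Tool frame: the origin (TCP) lies at the very end of the fingers, on their centre line; the grasp point (between the pads) lies arm.tcp_to_grasp behind it (arm.tcp_to_grasp is the distance from the TCP to the grasp point, in mm); z points along the fingers, y is the direction in which the jaws open and shut (so a half turn about z gives the same grasp; the last joint's range is limited). The gripper opens to 85 mm and grips with 20 to 120 N. Pads are 22 mm wide; open, the fingers measure 114 mm over their backs; the gripper's body (76 mm by 85 mm) begins 54 mm behind the grasp point. The pads swing forward as they close: fully open they stand 13 mm farther back than shut.
Start: joints at [1.124, 0.126, -0.04, 1.405, 0, 1.571], TCP at [226.834, 473.449, 231.295] pointing down, gripper open.
Joint ranges: [-2.72, 2.72], [-0.95, 1.95], [-1.27, 1.35], [-1.78, 2.02], [-1.46, 1.47], [-3.14, 3.14]. Speed limits (rad/s): [2.39, 2.39, 3.01, 3.14, 3.14, 3.14].

INTERFACE

Orientations are given as a unit quaternion [w, x, y, z].
In Python, from cell import arm gives the robot as it stands. The module is installed in compiled form; this text tells all that it offers.
- The arm moves only by the shell command python3 -m crank 'ROWS' [FORCE]. ROWS is JSON, a list of rows, each a list of 3 entries, a list of its own where there are three numbers: the shift along the world's x, y, z in cm, then the turn, a rotation vector about the world's x, y, z in degrees, then the finger opening in cm, from 0 to 8.54. A call has 1 to 10 rows; each row is the pose to reach, as a shift and turn from the pose commanded when the call began; what a row does not reach only later rows make up. A row lasts 1/10 s, in which the tool goes at most 50 mm and 8.59 degrees, less where a joint would pass 70% of its speed; a pose out of reach is approached as far as the arm can. A call with a gripper value outside its range is refused whole. The fingers move at their own pace and stop on an object; FORCE is the grip in N (left out, the last holds). Time passes only in rows, so rows that repeat a pose let the fingers close. It gives the time, the measured TCP pose, the force and the opening at its end, in the units of the state.
- arm.sense(): the state, without advancing time (a new reading comes with each control period).
- arm.grab_frame(name): name is "scene" or "top"; returns the picture (420x560x3 uint8, blue, green, red); there is no depth.
- arm.camera_info(name): a dict with "fovy" (degrees; the focal length in pixels is half the picture's height over the tangent of half this angle, whatever the lens; pixels are square), "cx", "cy" (the principal point, pixels), "eye" and "orientation" of the camera in the world. Camera axes: x right, y up, looking along -z (the intrinsics and any distortion apply to the point x, -y, -z); pixel columns grow to the right and rows downward; lengths in mm; the calibration is good to about 2 mm. A picture is of the moment at which its call begins. camera_info takes no time and is no camera call.
- arm.finish_job(): hands the job in, once; it reports no verdict.
The state is a dict: "clock": time; "q": joint angles; "joint_velocities": joint speeds; "effort": joint torques, N m; "position": TCP position; "tcp_rot": TCP orientation; "wrist_force": force on the tool from outside, world axes, zero at the start; "ft_torque": the same for the moment, N m; "opening": finger opening in mm.
Only numpy, scipy, OpenCV 4.12 (cv2) and the standard library are available. Lean on these libraries where they do the work, as an engineer would, in place of code of your own. Each camera call takes 0.05 s, during which the arm holds its last target. There are 200 camera calls.

TASK

With the scraper block, sweep the five pieces of broken glass off the shut lid of the stopper hopper into the empty steel bin beside it, not touching the glass with the gripper, and stand the scraper back upright on its mat. Then, with the glass gone, raise the lid to 60 degrees open and keep holding it there for the colleague who refills it: finish still holding, because the lid falls shut if let go. Leave everything else on the bench where it is.

Things in the scene. Friction and masses are not known exactly. Their poses are not given: they have to be found in the camera images.
- lid (a joint): opening angle of the hopper's lid, rad: 0 shut and level, 1.047 is 60 degrees, stop at 1.4. Starts shut. The hinge runs freely: the lid (0.3 to 0.54 kg) falls shut from any angle when let go; holding it by the handle takes 1 to 4 N.
- hopper: green painted steel stopper hopper, fixed to the bench, 160 x 190 mm and 85 mm tall (x, y, z), full of bottle stoppers, covered by a plain steel lid. Origin: centre of its underside on the bench. Its x axis points from the lid's handle side to its hinge side, z up. It may stand turned up to 15 degrees.
- lid_top (a point): centre of the upper face of the lid plate (165 along hopper x, 210 along hopper y, 6 mm thick; its top 91 mm above the bench while shut; it overhangs the hopper's sides by 10 mm). The glass lies on it. Flat, without any rim. Axes as the hopper's while shut; turns with the lid.
- lid_handle (a point): middle of the lid's handle: a round bar of 12 mm diameter, along hopper y, 82 mm clear between its two arms, held 55 mm out in front of the lid plate's front edge (49 mm free gap between bar and plate), 88 mm above the bench while shut. Moves with the lid on an arc of radius 220 mm about the hinge: at angle a it lies 220 mm x cos a before the hinge along hopper x and 220 mm x sin a above it (3 mm from exactly).
- lid_hinge (a point): middle of the hinge line, along hopper y, at the far edge of the lid, 80 mm behind the hopper's centre and 85 mm above the bench. Fixed.
- bin: empty open dark steel bin for broken glass, 180 x 115 mm, 60 mm tall, 4 mm walls and floor about 4 mm, close against one side (left or right) of the hopper, under the lid plate's side edge (its wall is 7 mm inside that edge). Fixed. Origin: centre of its underside; axes along the hopper's. Its long side runs along hopper x.
- stopper_tray: cardboard tray full of black-topped stoppers, 180 x 115 mm, 52 mm tall, against the other side of the hopper; not for glass. Fixed. Origin: centre of its underside, axes along the hopper's.
- scraper_mid (a point): centre (half-way up) of the white plastic scraper block, loose, standing on its mat: seen from the side an inverted T, 22 mm thick (y) throughout; foot 140 mm long (x) and 20 mm high, above it a grip 70 mm long (x) and 50 mm high; 70 mm tall in all, so this point is 35 mm above its lower edge. x along its length, z up. 0.12 to 0.2 kg.
- mat: black rubber mat, 180 x 110 mm, 4 mm thick, fixed flat on the bench, the scraper's place, on the left or the right of the bench. Origin: centre of its underside.
- scraper: the scraper block; origin at the centre of its underside.
- scale: grey bench scale, 170 x 110 x 28 mm, at the side opposite the mat; bystander. Fixed. Origin: centre of its underside.
- chip0_mid (a point): centre of a loose piece of thick green broken glass, 24 x 18 mm, 9 mm thick, 11 g, lying flat on the lid, within 55 mm of the lid's middle along hopper x and 90 mm along hopper y.
- chip1_mid (a point): centre of a loose piece of thick green broken glass, 20 x 20 mm, 9 mm thick, 11 g, lying flat on the lid, within 55 mm of the lid's middle along hopper x and 90 mm along hopper y.
- chip2_mid (a point): centre of a loose piece of thick green broken glass, 26 x 16 mm, 9 mm thick, 11 g, lying flat on the lid, within 55 mm of the lid's middle along hopper x and 90 mm along hopper y.
- chip3_mid (a point): centre of a loose piece of thick green broken glass, 22 x 17 mm, 9 mm thick, 11 g, lying flat on the lid, within 55 mm of the lid's middle along hopper x and 90 mm along hopper y.
- chip4_mid (a point): centre of a loose piece of thick green broken glass, 19 x 22 mm, 9 mm thick, 11 g, lying flat on the lid, within 55 mm of the lid's middle along hopper x and 90 mm along hopper y.
- bottle_a: clear glass bottle, 76 mm diameter, 265 mm tall, loose bystander on the bench, to be left alone. Origin at its underside.
- bottle_b: clear glass bottle, 76 mm diameter, 265 mm tall, loose bystander on the bench, to be left alone. Origin at its underside.
- stopper_a: single bottle stopper standing on its black head, 28 mm diameter, 38 mm tall, loose bystander on the bench, to be left alone. Origin at its underside.
- stopper_b: single bottle stopper standing on its black head, 28 mm diameter, 38 mm tall, loose bystander on the bench, to be left alone. Origin at its underside.
- wrench: steel wrench lying on the bench, loose bystander on the bench, to be left alone. Origin at its underside.
- beaker: steel measuring cup, 80 mm diameter, 100 mm tall, loose bystander on the bench, to be left alone. Origin at its underside.
- label_roll: upright roll of paper labels, 90 mm diameter, 60 mm tall, loose bystander on the bench, to be left alone. Origin at its underside.
Things that resemble listed ones, but are neither listed nor needed, are in the scene too. Leave any brown look-alike of the mat alone.

How it is judged (in metres and radians):
On the way, in this order (a step that is already met when the one before it is completed fails the run):
1. all five pieces of glass lie in the bin, the lid still shut and the scraper in the gripper (x of chip0_mid in the frame of bin between -0.088 and 0.088 m and y of chip0_mid in the frame of bin between -0.0555 and 0.0555 m and z of chip0_mid in the frame of bin between 0 and 0.055 m and x of chip1_mid in the frame of bin between -0.088 and 0.088 m and y of chip1_mid in the frame of bin between -0.0555 and 0.0555 m and z of chip1_mid in the frame of bin between 0 and 0.055 m and x of chip2_mid in the frame of bin between -0.088 and 0.088 m and y of chip2_mid in the frame of bin between -0.0555 and 0.0555 m and z of chip2_mid in the frame of bin between 0 and 0.055 m and x of chip3_mid in the frame of bin between -0.088 and 0.088 m and y of chip3_mid in the frame of bin between -0.0555 and 0.0555 m and z of chip3_mid in the frame of bin between 0 and 0.055 m and x of chip4_mid in the frame of bin between -0.088 and 0.088 m and y of chip4_mid in the frame of bin between -0.0555 and 0.0555 m and z of chip4_mid in the frame of bin between 0 and 0.055 m and value of joint lid below 0.1 rad and contact force between the fingers and scraper above 0.5 N), for 0.2 s.
2. the scraper stands on its mat, let go, the lid still shut (horizontal distance between scraper_mid and mat below 0.05 m and height (world z) of scraper_mid below 0.047 m and angle between scraper_mid's own z axis and vertical below 0.2 rad and contact force between the fingers and scraper below 0.1 N and linear speed of scraper below 0.03 m/s and value of joint lid below 0.1 rad), for 0.2 s.
At the end, for the whole second after the job is handed in: the lid stands at 60 degrees, within 6 degrees, at rest, carried by the gripper's fingers (and not propped on the scraper); the scraper stands upright on its mat (its centre within 50 mm of the mat's centre), let go and at rest; all five pieces of glass lie in the steel bin (value of joint lid between 0.9422 and 1.1522 rad and velocity of joint lid between -0.05 and 0.05 rad/s and contact force between the fingers and lid above 0.3 N and contact force between scraper and lid below 0.05 N and horizontal distance between scraper_mid and mat below 0.05 m and height (world z) of scraper_mid below 0.047 m and angle between scraper_mid's own z axis and vertical below 0.2 rad and contact force between the fingers and scraper below 0.1 N and linear speed of scraper below 0.03 m/s and x of chip0_mid in the frame of bin between -0.088 and 0.088 m and y of chip0_mid in the frame of bin between -0.0555 and 0.0555 m and z of chip0_mid in the frame of bin between 0 and 0.055 m and x of chip1_mid in the frame of bin between -0.088 and 0.088 m and y of chip1_mid in the frame of bin between -0.0555 and 0.0555 m and z of chip1_mid in the frame of bin between 0 and 0.055 m and x of chip2_mid in the frame of bin between -0.088 and 0.088 m and y of chip2_mid in the frame of bin between -0.0555 and 0.0555 m and z of chip2_mid in the frame of bin between 0 and 0.055 m and x of chip3_mid in the frame of bin between -0.088 and 0.088 m and y of chip3_mid in the frame of bin between -0.0555 and 0.0555 m and z of chip3_mid in the frame of bin between 0 and 0.055 m and x of chip4_mid in the frame of bin between -0.088 and 0.088 m and y of chip4_mid in the frame of bin between -0.0555 and 0.0555 m and z of chip4_mid in the frame of bin between 0 and 0.055 m); the arm keeps its last pose, push and grip.
It fails at once if the gripper touches the glass (contact force between the fingers and chip0 above 0.3 N or contact force between the fingers and chip1 above 0.3 N or contact force between the fingers and chip2 above 0.3 N or contact force between the fingers and chip3 above 0.3 N or contact force between the fingers and chip4 above 0.3 N).
It fails at once if the lid is lifted (more than 0.15 rad) while glass is not yet in the bin (value of joint lid above 0.15 rad and not ((x of chip0_mid in the frame of bin between -0.088 and 0.088 m and y of chip0_mid in the frame of bin between -0.0555 and 0.0555 m and z of chip0_mid in the frame of bin between 0 and 0.055 m) and (x of chip1_mid in the frame of bin between -0.088 and 0.088 m and y of chip1_mid in the frame of bin between -0.0555 and 0.0555 m and z of chip1_mid in the frame of bin between 0 and 0.055 m) and (x of chip2_mid in the frame of bin between -0.088 and 0.088 m and y of chip2_mid in the frame of bin between -0.0555 and 0.0555 m and z of chip2_mid in the frame of bin between 0 and 0.055 m) and (x of chip3_mid in the frame of bin between -0.088 and 0.088 m and y of chip3_mid in the frame of bin between -0.0555 and 0.0555 m and z of chip3_mid in the frame of bin between 0 and 0.055 m) and (x of chip4_mid in the frame of bin between -0.088 and 0.088 m and y of chip4_mid in the frame of bin between -0.0555 and 0.0555 m and z of chip4_mid in the frame of bin between 0 and 0.055 m))).
It fails at once if a bystander is moved by more than 30 mm (distance of any of bottle_a, bottle_b, stopper_a, stopper_b, wrench, beaker, label_roll from where it was at the start of the episode above 0.03 m).
It also fails if it takes over 72 s, if anything falls off the work surface, if the arm or the gripper's body presses on something with over 40 N, if the wrist force passes 120 N, or if a joint passes its speed limit or range.

## Working session

There is one attempt and no reset: what is moved stays moved. The work goes in short steps, Python scripts to look and compute and a shell command to move; the robot and the scene stay as the last step left them, time stands still between calls to the robot, and variables do not carry over. Pictures are saved under pics/ and viewed, about 8 in all and at most 12, crops included, and the job is handed in when it is done.

```bash
mkdir -p pics; ls; python3 - <<'E'
from cell import arm
import cv2,json
for n in("scene","top"):
    print(n,arm.camera_info(n)); cv2.imwrite(f"pics/{n}0.png",arm.grab_frame(n))
print(arm.sense(),arm.tcp_to_grasp)
E
```

```text
pics
scene {'fovy': 54.972155768044104, 'cx': 285.51952863351187, 'cy': 205.76993682726362, 'eye': array([1381.66057391, -153.27423106,  660.73443603]), 'orientation': array([0.67706737, 0.36275924, 0.31429716, 0.55785554])}
top {'fovy': 49.06448585588903, 'cx': 279.0809444891908, 'cy': 203.8553323241931, 'eye': array([ 422.34325206,   -7.25753769, 1265.00313874]), 'orientation': array([ 0.71510282,  0.03334535, -0.02815832, -0.69765547])}
{'clock': 0.1, 'q': array([ 1.12398461e+00,  1.26328542e-01, -4.05386212e-02,  1.40537482e+00,
        4.77814850e-06,  1.57079265e+00]), 'joint_velocities': array([ 0.00076099, -0.00204601,  0.00323931,  0.00153913, -0.00026117,
       -0.000813  ]), 'effort': array([ 2.08416743e-03, -4.36902988e+01,  3.53607881e+01,  1.36245906e-02,
        1.80243414e-04, -2.78759709e-07]), 'position': array([226.68696573, 473.1264495 , 230.58720723]), 'tcp_rot': array([-1.62475032e-04,  2.21550269e-01,  9.75148684e-01, -7.04334895e-04]), 'wrist_force': array([ 0.31989132, -0.04901064, -0.24253015]), 'ft_torque': array([ 0.03700142, -0.02841841,  0.00629433]), 'opening': 85.4172514870197} 18.700000000000003
```

View pics/top0.png

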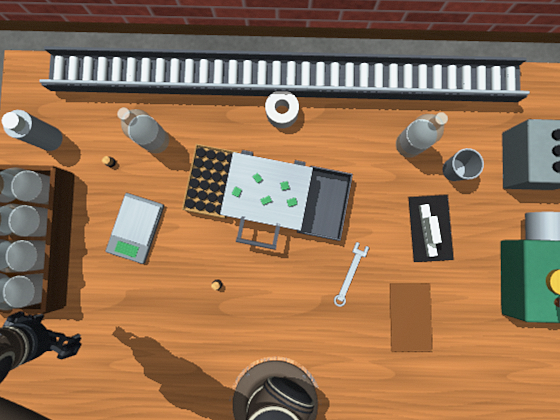

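View pics/scene0.png

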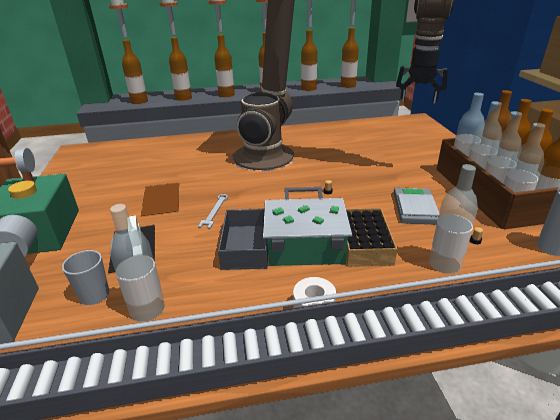

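The top view shows the hopper handle at (258,235) facing the robot, with the bin to the right at (327,202) and the scraper on the black mat at (431,228). The mat at (410,317) is the brown look-alike. Next I'll enlarge the work area to pick points.

```bash
cat > h.py <<'E'
import numpy as np,cv2
from cell import arm
from scipy.spatial.transform import Rotation as R
def cam(n):
    c=arm.camera_info(n);q=c["orientation"];M=R.from_quat([q[1],q[2],q[3],q[0]]).as_matrix()
    return c,M,210/np.tan(np.radians(c["fovy"]/2))
def ray(n,px,z):
    c,M,f=cam(n);d=M@np.array([(px[0]-c["cx"])/f,-(px[1]-c["cy"])/f,-1]);e=c["eye"]
    return e+d*(z-e[2])/d[2]
def proj(n,p):
    c,M,f=cam(n);v=M.T@(np.asarray(p,float)-c["eye"]);return np.array([c["cx"]-f*v[0]/v[2],c["cy"]+f*v[1]/v[2]])
E
python3 - <<'E'
from h import *
im=cv2.imread("pics/top0.png")
cv2.imwrite("pics/crop1.png",cv2.resize(im[135:265,180:460],None,fx=2.85,fy=2.85,interpolation=cv2.INTER_CUBIC))
print("base proj",proj("top",[0,0,0]),proj("scene",[0,0,0]))
for nm,z,ps in [("lid",91,[(231,151),(312,166),(300,232),(221,215)]),("mat",4,[(409,198),(447,195),(453,260),(416,263)])]:
    P=[ray("top",p,z) for p in ps]; print(nm,np.round(P,0).tolist(),[round(np.linalg.norm(P[i]-P[(i+1)%4])) for i in range(4)])
hsv=cv2.cvtColor(im,cv2.COLOR_BGR2HSV);m=cv2.inRange(hsv,(45,100,60),(85,255,255))
n,l,s,c=cv2.connectedComponentsWithStats(m)
for i in range(1,n):
    if 15<s[i,4]<300: print(c[i],s[i,4],np.round(ray("top",c[i],95)))
E
```

```text
base proj [275.36279951 403.33333794] [263.23000424 155.49976828]
lid [[659.0, 131.0, 91.0], [625.0, -80.0, 91.0], [454.0, -52.0, 91.0], [492.0, 150.0, 91.0]] [213, 173, 206, 168]
mat [[557.0, -353.0, 4.0], [568.0, -458.0, 4.0], [391.0, -473.0, 4.0], [380.0, -372.0, 4.0]] [105, 178, 101, 178]
[257.04166667 177.83333333] 48 [590.  61.  95.]
[284.40384615 185.44230769] 52 [572. -10.  95.]
[236.25 191.45] 60 [553. 113.  95.]
[265.66071429 199.92857143] 56 [534.  37.  95.]
[291.62903226 201.80645161] 62 [530. -29.  95.]
[126.2139738  248.79912664] 229 [400. 387.  95.]
[517.04761905 256.5       ] 42 [ 406. -600.   95.]
[518.59259259 306.47222222] 108 [ 282. -601.   95.]
```

View pics/crop1.png

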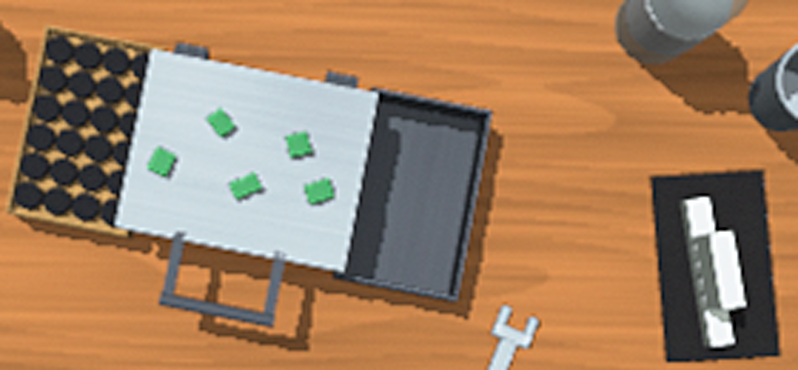

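```bash
cat > fit.py <<'E'
from h import *
from scipy.optimize import least_squares
c,M,f=cam("top")
def pr(P,k):
    v=(np.asarray(P,float)-c["eye"])@M; x=-v[:,0]/v[:,2]; y=v[:,1]/v[:,2]; s=1+k*(x*x+y*y)
    return np.c_[c["cx"]+f*x*s,c["cy"]+f*y*s]
def T(p,L):
    L=np.array(L,float);ca,sa=np.cos(p[2]),np.sin(p[2])
    return np.c_[p[0]+ca*L[:,0]-sa*L[:,1],p[1]+sa*L[:,0]+ca*L[:,1],L[:,2]]
cr=lambda a:(np.array(a)+.5)/2.85-.5+[180,135]
# hopper frame: lid plate centre at x=80-82.5; handle bar at 80-220
lc=-2.5-0
hop=[(80,105,91),(80,-105,91),(-85,-105,91),(-85,105,91),(-140,47,88),(-140,-47,88)]
hpx=cr([(150,50),(379,91),(345,272),(115,226),(163,299),(272,321)])
mat=[(90,55,4),(90,-55,4),(-90,-55,4),(-90,55,4)]; mpx=cr([(651,177),(763,170),(779,354),(667,361)])
sc=[(35,11,74),(35,-11,74),(-35,-11,74),(-35,11,74),(70,-11,24),(-70,-11,24)]; spx=cr([(710,236),(734,231),(746,304),(722,310),(711,196),(736,343)])
def res(p): return np.r_[(pr(T(p[:3],hop),p[9])-hpx).ravel(),(pr(T(p[3:6],mat),p[9])-mpx).ravel(),(pr(T(p[6:9],sc),p[9])-spx).ravel()]
if __name__=="__main__":
    r=least_squares(res,[560,40,-.17,475,-415,.08,475,-415,.15,0],x_scale=[10,10,.1]*3+[.05])
    p=r.x;print(np.round(p,3).tolist());print(np.round(r.fun.reshape(-1,2),1).tolist())
    np.save("fit.npy",p)
    ca,sa=np.cos(p[2]),np.sin(p[2])
    for px in [(257.04,177.83),(284.4,185.44),(236.25,191.45),(265.66,199.93),(291.63,201.8)]:
        q=least_squares(lambda u:(pr([[u[0],u[1],96]],p[9])-px).ravel(),p[:2]).x; d=q-p[:2]
        print(np.round(q),"hopper frame",np.round([ca*d[0]+sa*d[1],-sa*d[0]+ca*d[1]]))
E
python3 fit.py
```

```text
[560.531, 35.89, -0.165, 476.485, -416.452, 0.086, 469.313, -406.017, 0.172, -0.084]
[[0.4, -0.2], [-0.3, 0.4], [-0.2, -0.3], [-0.1, 0.4], [1.2, 0.2], [-1.0, -0.5], [0.2, -0.3], [-0.2, -0.2], [-0.1, 0.1], [0.0, 0.4], [0.2, -0.7], [-0.1, -0.2], [0.2, 0.7], [0.5, -0.1], [-0.4, 0.5], [-0.4, -0.1]]
[590.  61.] hopper frame [25. 29.]
[572. -10.] hopper frame [ 19. -43.]
[553. 113.] hopper frame [-20.  75.]
[533.  37.] hopper frame [-27.  -3.]
[530. -29.] hopper frame [-19. -69.]
```

The fit agrees to under 1 px: hopper (560,36) at yaw -9.5°, scraper (469,-406) at 9.9°, mat (476,-416). I'll start with a short move to learn the sign of the wrist turn.

```bash
python3 -m crank '[[[2.4,-8.8,0],[0,0,7],8.5],[[4.8,-17.6,0],[0,0,14],8.5],[[4.8,-17.6,0],[0,0,14],8.5]]' 40; python3 -c "
from cell import arm;s=arm.sense();print(s['q'])"
```

```text
clock: 0.4
position: [266.1, 327.2, 230.6]
tcp_rot: [-0.0, 0.099, 0.995, -0.001]
wrist_force: [0.8, 0.2, 0.2]
opening: 85.2
[ 8.88102762e-01 -6.79748713e-02 -2.41463546e-01  1.39855651e+00
 -2.65522142e-04  1.08631462e+00]
```

```bash
python3 -m crank '[[[19.4,-70.3,0],[0,0,21.5],8.5],[[19.4,-70.3,0],[0,0,21.5],8.5],[[19.4,-70.3,0],[0,0,21.5],8.5],[[19.4,-70.3,0],[0,0,21.5],8.5],[[19.4,-70.3,0],[0,0,21.5],8.5],[[19.4,-70.3,0],[0,0,21.5],8.5],[[19.4,-70.3,0],[0,0,21.5],8.5],[[19.4,-70.3,0],[0,0,21.5],8.5],[[19.4,-70.3,0],[0,0,21.5],8.5],[[19.4,-70.3,0],[0,0,21.5],8.5]]'
```

```text
clock: 1.4
position: [394.3, -136.3, 231.3]
tcp_rot: [0.0, -0.086, 0.996, 0.0]
wrist_force: [1.4, 0.1, -0.8]
opening: 85.3
```

```bash
python3 -m crank '[[[6,-22,0],[0,0,0],8.5],[[6,-22,0],[0,0,0],8.5],[[6,-22,0],[0,0,0],8.5],[[6,-22,0],[0,0,0],8.5],[[6,-22,0],[0,0,0],8.5],[[6,-22,0],[0,0,0],8.5],[[6,-22,0],[0,0,0],8.5],[[6,-22,0],[0,0,0],8.5]]'
```

```text
clock: 2.2
position: [454.2, -353.1, 231.3]
tcp_rot: [-0.0, -0.087, 0.996, 0.0]
wrist_force: [-0.9, 0.5, -0.1]
opening: 85.2
```

```bash
python3 -m crank '[[[1.5,-5.3,0],[0,0,0],8.5],[[1.5,-5.3,0],[0,0,0],8.5],[[1.5,-5.3,-5],[0,0,0],8.5],[[1.5,-5.3,-9],[0,0,0],8.5],[[1.5,-5.3,-12],[0,0,0],8.5],[[1.5,-5.3,-13],[0,0,0],8.5],[[1.5,-5.3,-13],[0,0,0],8.5]]'
python3 - <<'E'
from h import *
from fit import pr
print(arm.sense()["position"])
a=arm.grab_frame("top")[170:290,370:490];b=arm.grab_frame("scene")[190:310,60:220]
cv2.imwrite("pics/c2.png",np.hstack([cv2.resize(a,(400,400)),cv2.resize(b,(400,400))]))
E
```

```text
clock: 2.9
position: [469.0, -405.6, 100.7]
tcp_rot: [-0.001, -0.087, 0.996, 0.001]
wrist_force: [-0.3, 0.2, 0.1]
opening: 84.9
[ 468.97804118 -405.60230016  100.73353406]
```

View pics/c2.png

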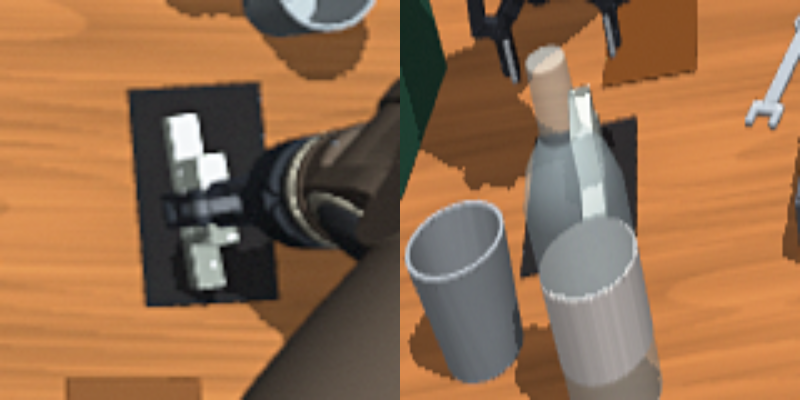

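The picture shows the open jaws straddling the middle of the grip, at left crop (205,205). I'll descend and close.

```bash
python3 -m crank '[[[0,0,-3],[0,0,0],8.5],[[0,0,-5.5],[0,0,0],8.5],[[0,0,-6.8],[0,0,0],8.5],[[0,0,-6.8],[0,0,0],8.5],[[0,0,-6.8],[0,0,0],1.5],[[0,0,-6.8],[0,0,0],1.5],[[0,0,-6.8],[0,0,0],1.5],[[0,0,-6.8],[0,0,0],1.5],[[0,0,-6.8],[0,0,0],1.5],[[0,0,-6.8],[0,0,0],1.5]]' 60
```

```text
clock: 4.0
position: [469.9, -407.4, 34.2]
tcp_rot: [0.001, -0.086, 0.996, -0.001]
wrist_force: [-1.1, 0.5, 4.3]
opening: 21.6
```

```bash
python3 -m crank '[[[0,0,4],[0,0,0],1.5],[[0,0,8],[0,0,0],1.5],[[0,0,12],[0,0,0],1.5],[[0,0,16],[0,0,0],1.5],[[1,4,18],[0,0,-3],1.5],[[2,8,18],[0,0,-6],1.5],[[3,12,18],[0,0,-10],1.5],[[4,16,18],[0,0,-14],1.5],[[5,20,18],[0,0,-18],1.5],[[5,24,18],[0,0,-19.3],1.5]]'; python3 -m crank '[[[1,4,0],[0,0,0],1.5],[[2,8,0],[0,0,0],1.5],[[3,12,0],[0,0,0],1.5],[[4,16,0],[0,0,0],1.5],[[4.8,20,0],[0,0,0],1.5],[[5.3,24,0],[0,0,0],1.5],[[5.5,28,0],[0,0,0],1.5],[[5.7,31.7,0],[0,0,0],1.5],[[5.7,31.7,0],[0,0,0],1.5],[[5.7,31.7,0],[0,0,0],1.5]]'
```

```text
clock: 5.0
position: [519.9, -165.4, 212.6]
tcp_rot: [-0.0, 0.083, 0.997, 0.0]
wrist_force: [1.1, 0.4, -1.4]
opening: 21.4
clock: 6.0
position: [576.1, 150.6, 212.5]
tcp_rot: [-0.001, 0.081, 0.997, -0.0]
wrist_force: [0.3, 0.1, -2.2]
opening: 21.8
```

```bash
python3 -m crank '[[[0.1,0,-3],[0,0,0],1.5],[[0.1,0,-6],[0,0,0],1.5],[[0.1,0,-7.8],[0,0,0],1.5],[[0.1,0,-8.8],[0,0,0],1.5],[[0.1,0,-8.8],[0,0,0],1.5],[[0.1,0,-8.8],[0,0,0],1.5]]'
python3 - <<'E'
from h import *
print(arm.sense()["position"],arm.sense()["wrist_force"])
a=arm.grab_frame("top")[120:260,180:360];b=arm.grab_frame("scene")[150:290,200:410]
cv2.imwrite("pics/c3.png",np.vstack([cv2.resize(a,(400,300)),cv2.resize(b,(400,267))]))
E
```

```text
clock: 6.6
position: [577.9, 149.4, 126.2]
tcp_rot: [0.0, 0.082, 0.997, 0.0]
wrist_force: [0.8, -0.6, -1.1]
opening: 21.5
[577.88683628 149.3625891  126.23721426] [ 0.83087331 -0.55722698 -1.1446526 ]
```

View pics/c3.png

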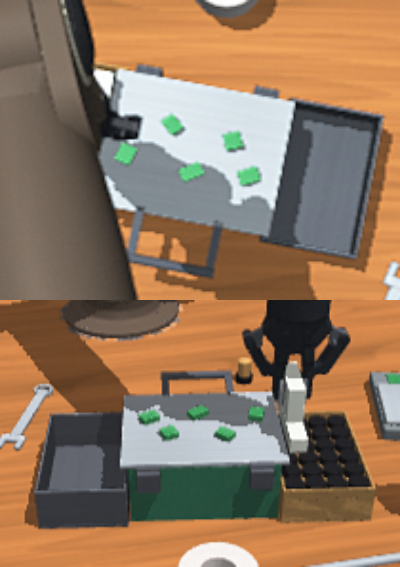

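The scraper hangs just outside the lid's tray-side edge and all five chips are ahead of it. I'll sweep slowly toward the bin.

```bash
python3 -m crank '[[[0,0,-0.3],[0,0,0],1.5],[[-0.13,-0.8,-0.3],[0,0,0],1.5],[[-0.27,-1.6,-0.3],[0,0,0],1.5],[[-0.4,-2.4,-0.3],[0,0,0],1.5],[[-0.53,-3.2,-0.3],[0,0,0],1.5],[[-0.67,-4,-0.3],[0,0,0],1.5],[[-0.8,-4.8,-0.3],[0,0,0],1.5],[[-0.93,-5.6,-0.3],[0,0,0],1.5],[[-1.07,-6.4,-0.3],[0,0,0],1.5],[[-1.2,-7.2,-0.3],[0,0,0],1.5]]'; python3 -m crank '[[[-0.13,-0.8,0],[0,0,0],1.5],[[-0.27,-1.6,0],[0,0,0],1.5],[[-0.4,-2.4,0],[0,0,0],1.5],[[-0.53,-3.2,0],[0,0,0],1.5],[[-0.67,-4,0],[0,0,0],1.5],[[-0.8,-4.8,0],[0,0,0],1.5],[[-0.93,-5.6,0],[0,0,0],1.5],[[-1.07,-6.4,0],[0,0,0],1.5],[[-1.2,-7.2,0],[0,0,0],1.5],[[-1.33,-8,0],[0,0,0],1.5]]'
```

```text
clock: 7.7
position: [565.4, 77.2, 122.4]
tcp_rot: [0.0, 0.082, 0.997, 0.0]
wrist_force: [-0.2, -0.6, -1.7]
opening: 21.2
clock: 8.7
position: [552.1, -2.7, 122.4]
tcp_rot: [-0.0, 0.082, 0.997, -0.0]
wrist_force: [-0.1, 0.1, -1.1]
opening: 21.1
```

```bash
python3 -m crank '[[[-0.13,-0.8,0],[0,0,0],1.5],[[-0.27,-1.6,0],[0,0,0],1.5],[[-0.4,-2.4,0],[0,0,0],1.5],[[-0.53,-3.2,0],[0,0,0],1.5],[[-0.67,-4,0],[0,0,0],1.5],[[-0.8,-4.8,0],[0,0,0],1.5],[[-0.93,-5.6,0],[0,0,0],1.5],[[-1.07,-6.4,0],[0,0,0],1.5],[[-1.2,-7.2,0],[0,0,0],1.5],[[-1.2,-7.2,0],[0,0,0],1.5]]';  python3 -m crank '[[[0,0,0],[0,0,0],1.5],[[0,0,0],[0,0,0],1.5],[[0,0,3],[0,0,0],1.5],[[-1,-4,6],[0,0,0],1.5],[[-2,-8,9],[0,0,0],1.5],[[-3,-12,9],[0,0,0],1.5],[[-4,-16,9],[0,0,0],1.5],[[-4,-16,9],[0,0,0],1.5]]'
python3 - <<'E'
from h import *
a=arm.grab_frame("top")[120:260,180:360];b=arm.grab_frame("scene")[150:290,200:410]
cv2.imwrite("pics/c4.png",np.vstack([cv2.resize(a,(400,300)),cv2.resize(b,(400,267))]))
E
```

```text
clock: 9.7
position: [540.0, -75.1, 122.4]
tcp_rot: [-0.0, 0.083, 0.997, -0.0]
wrist_force: [-0.8, 0.3, -1.4]
opening: 21.5
clock: 10.5
position: [499.3, -237.8, 212.5]
tcp_rot: [0.0, 0.084, 0.996, -0.001]
wrist_force: [0.6, -0.0, -1.9]
opening: 21.5
```

View pics/c4.png

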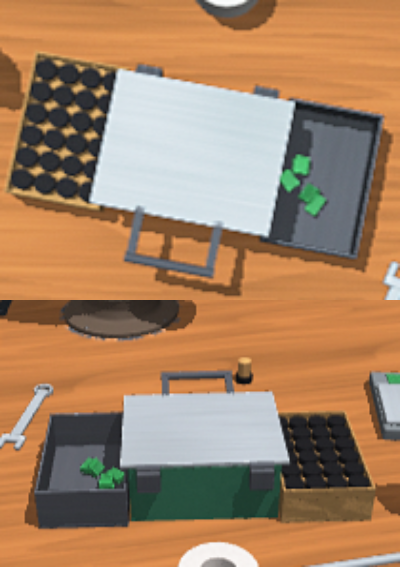

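```bash
python3 - <<'E'
from h import *
a=arm.grab_frame("top")[160:250,290:350];b=arm.grab_frame("scene")[195:275,210:280]
for n,i in(("t",a),("s",b)):
    m=cv2.inRange(cv2.cvtColor(i,cv2.COLOR_BGR2HSV),(45,90,50),(85,255,255));k,l,s,c=cv2.connectedComponentsWithStats(m);print(n,s[1:,4],c[1:])
cv2.imwrite("pics/c5.png",np.hstack([cv2.resize(a,(400,600),interpolation=cv2.INTER_CUBIC),cv2.resize(b,(400,600),interpolation=cv2.INTER_CUBIC)]))
E
```

```text
t [137 111] [[22.35036496 40.        ]
 [30.04504505 52.6036036 ]]
s [195 211] [[43.57948718 45.53333333]
 [62.69668246 59.69194313]]
```

View pics/c5.png

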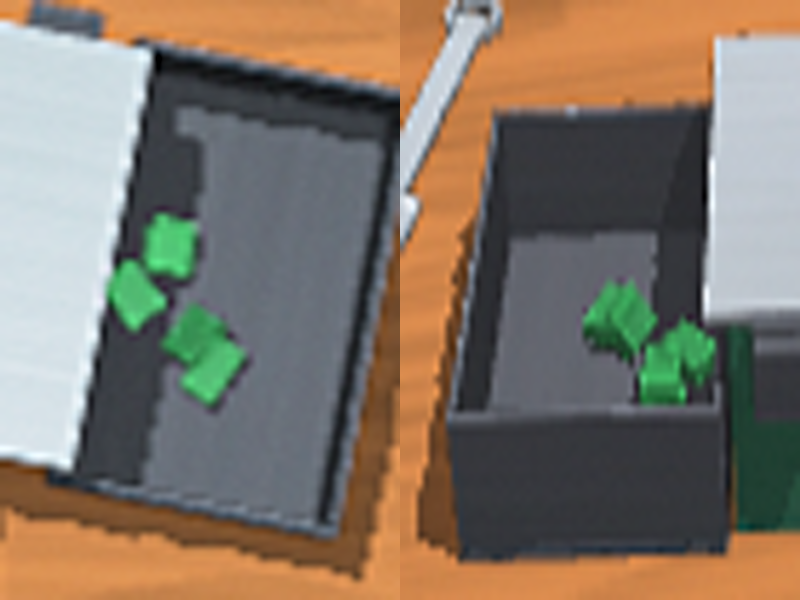

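Four chips are clear in the bin. The fifth could be stacked under another one, so I'll compare green areas with the start before letting the scraper go.

```bash
python3 - <<'E'
from h import *
for n in("top","scene"):
    A=cv2.imread(f"pics/{n}0.png");B=arm.grab_frame(n);cv2.imwrite(f"pics/{n}1.png",B)
    for nm,I in(("start",A),("now",B)):
        m=cv2.inRange(cv2.cvtColor(I,cv2.COLOR_BGR2HSV),(50,90,50),(80,255,255));k,l,s,c=cv2.connectedComponentsWithStats(m)
        print(n,nm,[(int(s[i,4]),c[i].round().astype(int).tolist()) for i in range(1,k) if 6<s[i,4]<2000])
b=cv2.imread("pics/scene1.png")[228:252,247:287];t=cv2.imread("pics/top1.png")[188:224,303:331]
cv2.imwrite("pics/c6.png",np.vstack([cv2.resize(b,(500,300),interpolation=cv2.INTER_NEAREST),cv2.resize(cv2.resize(t,(233,300),interpolation=cv2.INTER_NEAREST),(500,300))]))
E
```

```text
top start [(50, [257, 178]), (57, [284, 185]), (61, [236, 191]), (61, [266, 200]), (65, [292, 202]), (241, [126, 249])]
top now [(137, [312, 200]), (110, [320, 213]), (241, [126, 249])]
scene start [(54, [404, 78]), (99, [413, 191]), (54, [303, 209]), (48, [334, 209]), (57, [278, 211]), (55, [288, 219]), (56, [318, 220]), (1729, [307, 252])]
scene now [(99, [413, 191]), (195, [254, 241]), (1723, [307, 252])]
```

View pics/c6.png

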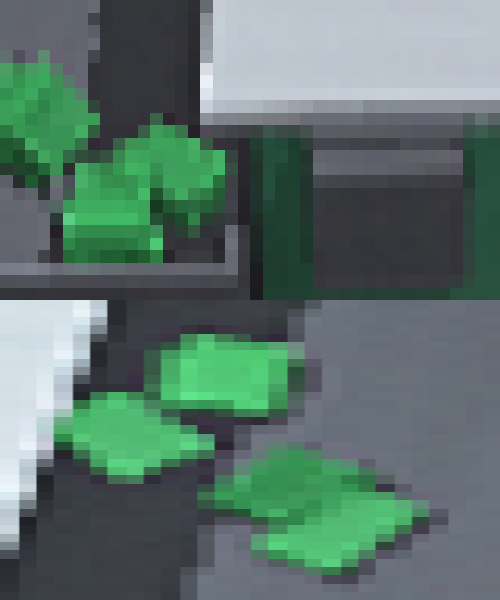

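```bash
python3 - <<'E'
from h import *
k=-.084
def und(n,px):
    c,M,f=cam(n);v=(np.array(px)-[c["cx"],c["cy"]])/f;return v/(1+k*v@v)*f+[c["cx"],c["cy"]]
# candidate same chip, top-face centres: front(stack?) , tilted-left pair, right one
for nm,t,s in [("front",(315.1,196.9),(255.6,242.4)),("right",(309.8,204),(260.8,241.6)),("pair",(321.5,214),(250.5,236.5))]:
    for z in(8,13,22,31):
        print(nm,z,np.round(ray("top",und("top",t),z)-ray("scene",und("scene",s),z))[:2], np.round(ray("top",und("top",t),z)))
E
```

```text
front 8 [18. -3.] [553. -95.   8.]
front 13 [11. -2.] [553. -95.  13.]
front 22 [-2. -0.] [552. -94.  22.]
front 31 [-15.   1.] [551. -93.  31.]
right 8 [-2. -2.] [534. -81.   8.]
right 13 [-9. -1.] [533. -81.  13.]
right 22 [-21.   0.] [532. -80.  22.]
right 31 [-34.   2.] [531. -80.  31.]
pair 8 [ -1. -11.] [ 507. -113.    8.]
pair 13 [ -8. -10.] [ 506. -113.   13.]
pair 22 [-20.  -8.] [ 506. -112.   22.]
pair 31 [-33.  -7.] [ 505. -112.   31.]
```

The top face of the front chip triangulates to z≈22, which is two layers above the 4 mm floor. So all five are in the bin, and I can return the scraper.

```bash
python3 -m crank '[[[-0.6,-4,0],[0,0,4],1.5],[[-1.2,-8,0],[0,0,8],1.5],[[-1.8,-12,0],[0,0,12],1.5],[[-2.4,-16,0],[0,0,15],1.5],[[-2.6,-17.2,-3],[0,0,15],1.5],[[-2.6,-17.2,-7],[0,0,15],1.5],[[-2.6,-17.2,-11],[0,0,15],1.5],[[-2.6,-17.2,-14],[0,0,15],1.5],[[-2.6,-17.2,-16],[0,0,15],1.5],[[-2.6,-17.2,-16.5],[0,0,15],1.5]]'; python3 -m crank '[[[0,0,-0.5],[0,0,0],1.5],[[0,0,-1],[0,0,0],1.5],[[0,0,-1],[0,0,0],1.5],[[0,0,-1],[0,0,0],1.5]]'
```

```text
clock: 11.8
position: [473.4, -403.8, 44.3]
tcp_rot: [-0.002, -0.05, 0.999, 0.002]
wrist_force: [-0.4, 0.3, -1.7]
opening: 21.5
clock: 12.2
position: [474.7, -406.4, 38.3]
tcp_rot: [0.001, -0.049, 0.999, -0.0]
wrist_force: [-0.3, -0.3, -0.9]
opening: 21.3
```

```bash
python3 -m crank '[[[0,0,-0.2],[0,0,0],1.5],[[0,0,-0.4],[0,0,0],1.5],[[0,0,-0.4],[0,0,0],1.5],[[0,0,-0.4],[0,0,0],1.5]]'
```

```text
clock: 12.6
position: [474.5, -406.4, 34.2]
tcp_rot: [0.001, -0.049, 0.999, -0.0]
wrist_force: [-1.0, 1.1, 4.6]
opening: 21.7
```

```bash
python3 -m crank '[[[0,0,0.1],[0,0,0],4],[[0,0,0.1],[0,0,0],6],[[0,0,0.1],[0,0,0],6],[[0,0,0.1],[0,0,0],6],[[0,0,2],[0,0,0],6],[[0,0,5],[0,0,0],6],[[0,0,9],[0,0,0],6],[[0,0,13],[0,0,0],6],[[0,0,17],[0,0,0],6],[[0,0,17],[0,0,0],6]]' 40;  python3 -m crank '[[[-1.5,4,0],[0,0,-8],5],[[-3,9,0],[0,0,-16],5],[[-4,13.5,0],[0,0,-24],5],[[-5,18,0],[0,0,-32],5],[[-5,22.5,0],[0,0,-40],5],[[-5,27,0],[0,0,-48],5],[[-5,31.5,0],[0,0,-56],5],[[-5,36,0],[0,0,-64],5],[[-5,40,0],[0,0,-72],5],[[-5,43,0],[0,0,-80],5]]'
python3 - <<'E'
from h import *
print(arm.sense()["position"])
a=arm.grab_frame("top")[170:290,370:490];b=arm.grab_frame("scene")[190:310,60:220]
cv2.imwrite("pics/c7.png",np.hstack([cv2.resize(a,(400,400)),cv2.resize(b,(400,400))]))
E
```

```text
clock: 13.6
position: [476.0, -407.6, 209.9]
tcp_rot: [0.004, -0.049, 0.999, -0.003]
wrist_force: [0.8, -1.3, 0.6]
opening: 60.1
clock: 14.6
position: [423.8, 22.3, 202.9]
tcp_rot: [-0.0, 0.584, 0.812, 0.0]
wrist_force: [0.8, -0.0, -0.6]
opening: 49.9
[423.82749477  22.3044798  202.89532748]
```

View pics/c7.png

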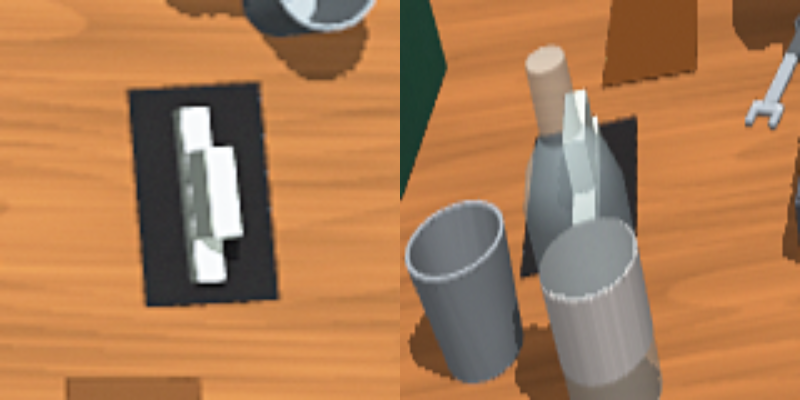

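The scraper stands upright near the middle of the mat, at left crop (210,195). Next is the handle.

```bash
python3 -m crank '[[[0,2,0],[0,0,-8],5],[[-0.1,3.7,0],[0,0,-16],5],[[-0.1,3.7,0],[0,0,-24],5],[[-0.1,3.7,0],[0,0,-28],5],[[-0.1,3.7,-4],[0,0,-28],5],[[-0.1,3.7,-7],[0,0,-28],5],[[-0.1,3.7,-9],[0,0,-28],5],[[-0.1,3.7,-9],[0,0,-28],5]]'
python3 - <<'E'
from h import *
s=arm.sense();print(s["position"],s["tcp_rot"])
a=arm.grab_frame("top")[170:280,190:320];b=arm.grab_frame("scene")[140:250,210:370]
cv2.imwrite("pics/c8.png",np.hstack([cv2.resize(a,(400,340)),cv2.resize(b,(400,340))]))
E
```

```text
clock: 15.5
position: [421.2, 56.6, 110.3]
tcp_rot: [-0.001, 0.761, 0.648, -0.002]
wrist_force: [-0.5, 0.0, 0.9]
opening: 50.3
[421.16196075  56.60455041 110.31971037] [-0.00143011  0.76138176  0.6482977  -0.00242107]
```

View pics/c8.png

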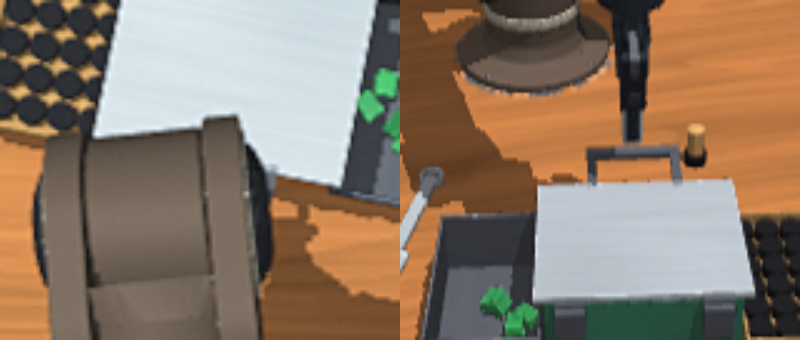

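The finger is centred over the handle bar, at right crop (632,150). I'll descend and close.

```bash
python3 -m crank '[[[0.1,0.2,-2],[0,0,0],5],[[0.1,0.2,-3.8],[0,0,0],5],[[0.1,0.2,-4.1],[0,0,0],5],[[0.1,0.2,-4.1],[0,0,0],5],[[0.1,0.2,-4.1],[0,0,0],0.5],[[0.1,0.2,-4.1],[0,0,0],0.5],[[0.1,0.2,-4.1],[0,0,0],0.5],[[0.1,0.2,-4.1],[0,0,0],0.5],[[0.1,0.2,-4.1],[0,0,0],0.5],[[0.1,0.2,-4.1],[0,0,0],0.5]]' 40
```

```text
clock: 16.6
position: [422.5, 59.9, 73.2]
tcp_rot: [-0.002, 0.761, 0.648, -0.001]
wrist_force: [-10.0, 2.5, 10.0]
opening: 10.7
```

Closed on the bar at 10.7 mm. I'll lift the first 30° along the arc.

```bash
python3 -m crank '[[[0.03,0,1.4],[0,0,0],0.5],[[0.12,-0.02,2.7],[0,0,0],0.5],[[0.27,-0.04,3.84],[0,0,0],0.5],[[0.47,-0.08,4.97],[0,0,0],0.5],[[0.74,-0.12,6.09],[0,0,0],0.5],[[1.06,-0.18,7.2],[0,0,0],0.5],[[1.44,-0.24,8.28],[0,0,0],0.5],[[1.87,-0.31,9.35],[0,0,0],0.5],[[2.37,-0.39,10.39],[0,0,0],0.5],[[2.91,-0.48,11.4],[0,0,0],0.5]]'; python3 -c "
from cell import arm;arm.grab_frame('top');s=arm.sense();print(s['position'],s['wrist_force'],s['opening'])"
```

```text
clock: 17.6
position: [453.9, 54.6, 187.4]
tcp_rot: [0.0, 0.761, 0.648, 0.0]
wrist_force: [-3.7, 1.6, -0.9]
opening: 10.3
[454.82867537  54.40806391 188.91046414] [-7.01474239  2.29072799  1.92798873] 10.00966875749716
```

```bash
python3 - <<'E'
from h import *
print(arm.sense()["position"])
b=arm.grab_frame("scene")[90:240,210:370]
cv2.imwrite("pics/c9.png",cv2.resize(b,(640,600)))
E
```

```text
[454.82867537  54.40806391 188.91046414]
```

View pics/c9.png

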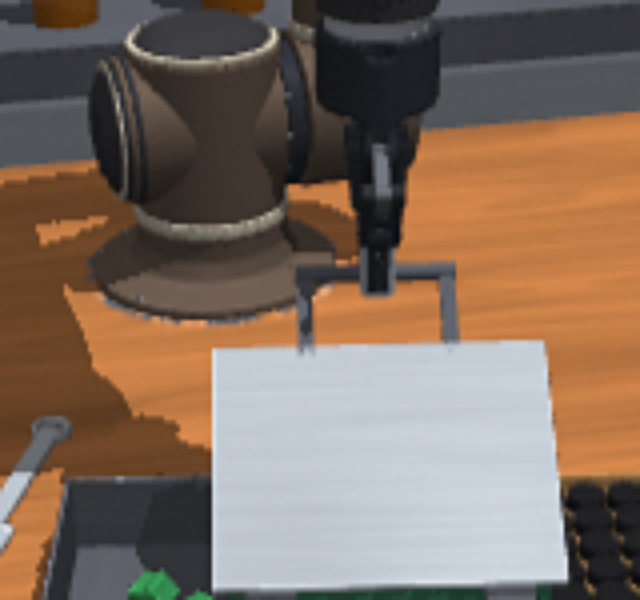

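The lid is at about 31.6° (from the TCP geometry) and the bar sits between the pads. I'll continue to 60°.

```bash
python3 -m crank '[[[0.62,-0.1,0.96],[0,0,0],0.5],[[1.29,-0.21,1.89],[0,0,0],0.5],[[2.01,-0.33,2.79],[0,0,0],0.5],[[2.77,-0.46,3.64],[0,0,0],0.5],[[3.57,-0.59,4.45],[0,0,0],0.5],[[4.42,-0.73,5.22],[0,0,0],0.5],[[5.3,-0.88,5.95],[0,0,0],0.5],[[6.22,-1.03,6.62],[0,0,0],0.5],[[6.98,-1.16,7.13],[0,0,0],0.5],[[7.63,-1.27,7.52],[0,0,0],0.5]]'; python3 -m crank '[[[0,0,0],[0,0,0],0.5],[[0,0,0],[0,0,0],0.5],[[0,0,0],[0,0,0],0.5],[[0,0,0],[0,0,0],0.5],[[0,0,0],[0,0,0],0.5]]'
python3 - <<'E'
from h import *
p=arm.sense()["position"];d=p-[639.4,22.8,85];u=d[0]*.9864-d[1]*.1643
print(p,u,np.degrees(np.arccos(-u/220)),85+np.sqrt(220**2-u*u)-p[2])
a=arm.grab_frame("top");b=arm.grab_frame("scene");cv2.imwrite("pics/top2.png",a);cv2.imwrite("pics/scene2.png",b)
cv2.imwrite("pics/c10.png",np.hstack([cv2.resize(b[70:250,200:380],(600,600)),cv2.resize(a[180:270,290:350],(200,600))]))
E
```

```text
clock: 18.7
position: [530.1, 41.7, 264.6]
tcp_rot: [0.001, 0.761, 0.648, 0.001]
wrist_force: [-8.9, 1.5, 12.3]
opening: 10.1
clock: 19.2
position: [529.8, 41.7, 264.5]
tcp_rot: [0.001, 0.762, 0.648, 0.001]
wrist_force: [-9.3, 1.2, 11.5]
opening: 10.3
[529.84665928  41.67960825 264.53495981] -111.16533492135831 59.64893166418727 10.313053907291135
```

View pics/c10.png

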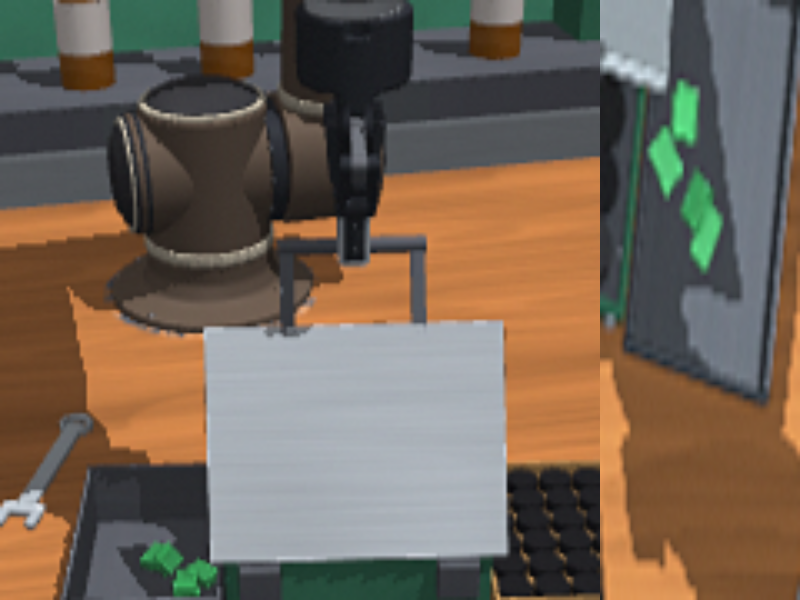

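```bash
python3 - <<'E'
from h import *
from fit import T
p=np.load("fit.npy")
def lid(a,u,w,v): # u before hinge, w above hinge in lid frame, v along y
    return (80-u*np.cos(a)+w*np.sin(a), v, 85+u*np.sin(a)+w*np.cos(a))
for a in(54,57,60,63,66):
    P=T(p[:3],[lid(np.radians(a),165,6,-105),lid(np.radians(a),165,6,105),lid(np.radians(a),220,3,-47),lid(np.radians(a),220,3,47)])
    print(a,[proj("scene",q).round(1).tolist() for q in P])
print("seen plate (261.5,168.4) (350.9,166.3); bar ends ~",[280/600*180+200,243/600*180+70],[426/600*180+200,241/600*180+70])
s=arm.sense();print(s["clock"],s["joint_velocities"].round(3),s["position"])
E
```

```text
54 [[261.1, 168.1], [349.8, 165.8], [285.0, 144.7], [324.4, 143.7]]
57 [[260.9, 167.8], [350.4, 165.4], [285.0, 143.9], [324.9, 142.9]]
60 [[260.7, 167.6], [351.0, 165.3], [285.0, 143.3], [325.4, 142.3]]
63 [[260.5, 167.7], [351.6, 165.3], [285.0, 143.0], [325.9, 141.9]]
66 [[260.2, 167.9], [352.3, 165.5], [285.0, 142.9], [326.5, 141.8]]
seen plate (261.5,168.4) (350.9,166.3); bar ends ~ [284.0, 142.9] [327.8, 142.3]
19.3 [ 0.001  0.001  0.     0.001 -0.     0.001] [529.86385628  41.71357431 264.53890463]
```

```bash
python3 -c "
from cell import arm;print(arm.finish_job());s=arm.sense();print(s['clock'],s['position'],s['opening'])"
```

```text
the job is handed in; nothing more can be done
None
the job is handed in; nothing more can be done
```

I swept the five pieces of glass into the steel bin with the scraper and stood the scraper back on its mat. I then raised the lid to about 60° and handed the job in still gripping it, at about 19 s. No verdict was reported.

**Last checks:**
- **Lid:** the gripper position puts it at about 59.6°, with the arm at rest and the fingers closed on the bar. The scene view agrees, but that angle barely shows there.
- **Glass:** the lid is clear, and four pieces are plainly visible in the bin. I inferred the fifth: the top of one piece measures about 22 mm high, so it sits on another, and there is no loose green anywhere else.
- **Scraper:** it was seen upright and let go, about 10 mm from the mat's centre.
- **Bystanders:** I did not measure them; the moves stayed well clear.

**What disagreed:**
- **Finger opening:** it read about 10.3 mm on the 12 mm bar.
- **Wrist force:** it showed 12 N upward, where holding the lid should pull down. I took this as strain from the closing fingers. The grip held through the lift.

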